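Free the pawl and lower the hold-down arm onto the clamp ring

ROBOT

A 6-joint arm with a two-finger parallel gripper is mounted at the origin on the work surface. World frame = base frame: x ahead of the robot, y to its left, z up, the work surface at z = 0. Lengths are in m, angles in rad, forces in N, time in s.
With the tool pointing down it reaches from about 0.275 to 0.75 m from the base axis. Payload 10.2 kg.
Tool frame: the origin (TCP) lies midway between the tips of the shut fingers; the grasp point (between the pads) lies 19 mm behind it; z points along the fingers, y is the direction in which the jaws open and shut (so a half turn about z gives the same grasp; the last joint's range is limited). The gripper opens to 85 mm and grips with 20 to 120 N. Pads are 22 mm wide; open, the fingers measure 114 mm over their backs; the gripper's body (76 mm by 85 mm) begins 54 mm behind the grasp point. The pads swing forward as they close: fully open they stand 13 mm farther back than shut.
Start: joints at [-1.563, 0.313, 1.498, -0, 1.331, -0.223], TCP at [0.12, -0.511, 0.231] pointing down, gripper open.
Joint ranges: [-2.94, 2.94], [-0.97, 2.17], [0.19, 2.56], [-1.23, 4.37], [0.02, 3.11], [-2.88, 2.88]. Speed limits (rad/s): [2.39, 2.39, 3.01, 3.14, 3.14, 3.14].

INTERFACE

Orientations are given as a unit quaternion [w, x, y, z].
In Python, from workcell import arm gives the robot as it stands.
- The arm moves only by the shell command python3 -m pendant 'ROWS' [FORCE]. ROWS is JSON, a list that holds one entry, the list of rows, each a list of 7 numbers: the shift along the tool's x, y, z in mm, then the turn, a rotation vector about the tool's x, y, z in rad, then the opening, from 0 (shut) to 1 (fully open). In form: [[[dx, dy, dz, wx, wy, wz, jaw], ...]]. A call has 1 to 20 rows; each row is the pose to reach, as a shift and turn from the pose commanded when the call began, along the tool's axes at that moment; what a row does not reach only later rows make up. A row lasts 1/8 s, in which the tool goes at most 62.5 mm and 10.7 degrees, less where a joint would pass 70% of its speed; a pose out of reach is approached as far as the arm can. A call with a gripper value outside its range is refused whole. The fingers move at their own pace and stop on an object; FORCE is the grip in N (left out, the last holds). Time passes only in rows, so rows that repeat a pose let the fingers close. It gives the time, the measured TCP pose, the force and the opening at its end, in the units of the state.
- arm.get_obs(): the state, without advancing time (a new reading comes with each control period).
- arm.capture(name): name is "scene" or "top"; returns a dict with "image" (480x640x3 uint8, red, green, blue), "range_z" (480x640 float32, m along the optical axis (not along the pixel's ray), 0 where there is no reading), "mtx" (3x3 intrinsics, pixels), "T" (4x4, takes a point from camera to world coordinates). Camera axes: x right, y down, z forward; pixel columns grow to the right and rows downward; lengths in m; the calibration is good to about 2 mm. A picture is of the moment at which its call begins.
- arm.close_job(): hands the job in, once; it reports no verdict.
The state is a dict: "clock": time; "joint_positions": joint angles; "joint_velocities": joint speeds; "joint_efforts": joint torques, N m; "tool_pos": TCP position; "tool_rot": TCP orientation; "wrist_force": force on the tool from outside, world axes, zero at the start; "moment": the same for the moment, N m; "width": finger opening in m.
Only numpy, scipy, OpenCV 4.12 (cv2) and the standard library are available. Lean on these libraries where they do the work, as an engineer would, in place of code of your own. Each camera call takes 0.05 s, during which the arm holds its last target.

TASK

A ratchet pawl keeps the hold-down arm of the jig raised above the midrange driver. Press the pawl's red thumb pad all the way down so that its nose leaves the teeth (it stays free by itself), then push the arm down by its yellow end pad until both rubber feet rest on the chrome clamp ring, and move clear of everything. Only press and push: lift or carry nothing, keep the driver and ring where they sit, and leave the push buttons and the other things on the bench alone.

Things in the scene. Friction and masses are not known exactly. Their poses are not given: they have to be found in the camera images.
- jig: green fixed base plate, 150 x 275 x 16 mm, of the hold-down jig; it varies in place and yaw. Origin: on the table, under the plate's middle. z up; its y axis runs along the jig from the pawl end (-y) over the hinge (y = -60 mm) to the driver (its axis at y = +60 mm), x across; pawl, arm and driver lie on the line x = 0. Two green hinge cheeks, 108 mm high, stand beside the hinge at x = -22 to +22 mm
- jig_hinge (a point): middle of the arm's hinge axis, 95 mm above the table; the axis is level, along the jig's x. Axes as the jig's
- hold_arm (a joint): angle of the arm in rad: 0 = level, feet on the ring; grows as it is raised; starts at 0.46 to 0.84. An aluminium bar 20 mm wide from the hinge towards jig +y, with a toothed steel wheel (122 mm over the teeth) round the hinge and a crossbar with two rubber feet 120 mm out. Stiff hinge: it stays where left; about 5 N on the end pad moves it. With the nose in the teeth it has at most 0.12 rad of play
- paddle_top (a point): centre of the top face of the arm's yellow round end pad, 42 mm in diameter, 20 mm thick; 215 mm from the hinge axis along the arm and 12 mm above the arm's centre line, so it swings down in an arc about the hinge; about 107 mm above the table with the arm down, up to 265 mm at the start. Axes turn with the arm: y outward along the arm, z out of the top face
- foot_mid (a point): point midway between the undersides of the arm's two rubber feet (18 mm in diameter, 52 mm to each side of it along the jig's x); with the arm down it is in the middle of the ring, level with the ring's top
- ratchet_pawl (a joint): angle of the red pawl in rad: 0 = nose in the teeth (as it starts), grows as the thumb pad is pressed down; stop at 0.35. Its pivot is level, along the jig's x, 50 mm above the table at jig y = -110 mm. The nose is clear of the teeth from about 0.2 on; fully pressed is the stop. It takes about 5 N on the pad and stays where it is left
- pawl_pad (a point): centre of the top face of the pawl's red thumb pad, 34 mm across by 28 mm along the jig, at the jig's -y end, 61 mm above the table at the start; goes down about 17 mm to its stop. Its pivot lies 50 mm from it towards the jig's +y and 11 mm lower. Axes turn with the pawl, as the jig's at the start
- driver: loose gold-toned midrange loudspeaker driver, 124 mm in diameter, 50 mm high, magnet down in a shallow collar on the jig, cone up. Origin: centre of its underside, 16 mm above the table
- clamp_ring: loose chrome ring, 120 mm outside, 88 mm inside, 6 mm thick, lying on the driver's flange; top 72 mm above the table. Origin: centre of its underside
- magnet_disc1: loose white ceramic magnet disc with a hole, 64 mm in diameter, 12 mm high, on the table on the jig's -x side; leave alone. Origin: centre of its underside
- magnet_disc2: a second such disc, on the jig's -x side; leave alone. Origin: centre of its underside
- anvil: loose black cast-iron anvil weight, 100 x 70 mm, 74 mm high; leave alone. Origin: centre of its underside
- screwdriver: screwdriver lying on the table; leave alone. Origin under its middle
- flux_jar: closed jar, 56 mm in diameter, 70 mm high; leave alone. Origin: centre of its underside
- panel: brown bakelite panel fixed to the table, 90 x 170 x 35 mm, with a green and a red push button on top (the buttons reach about 22 mm higher); leave alone. Origin: centre of its underside
- go_button (a joint): travel of the green button in m, 0 = up, 0.006 = fully pressed; must not be pressed
- stop_button (a joint): travel of the red button in m, 0 = up, 0.006 = fully pressed; must not be pressed
There are look-alikes about, which are no part of the job. There is more than one size of the driver; the one meant has the size given above.

How it is judged:
On the way, in this order (a step that is already met when the one before it is completed fails the run):
1. the pawl is pressed free while the arm is still raised (value of joint ratchet_pawl above 0.24 rad and value of joint hold_arm above 0.4 rad), for 0.1 s.
2. the arm is pushed down onto the ring (value of joint hold_arm below 0.03 rad), for 0.2 s.
At the end, for the whole second after the job is handed in: The arm is down with its feet on the ring (within 0.03 rad, about 4 mm at the feet), the ring lies on the driver within 10 mm of centre and 8 mm of where it was, the driver within 6 mm of where it was, all at rest (value of joint hold_arm between -0.03 and 0.03 rad and horizontal distance between foot_mid and clamp_ring below 0.012 m and horizontal distance between driver and clamp_ring below 0.01 m and distance of driver from where it was at the start of the episode below 0.006 m and distance of clamp_ring from where it was at the start of the episode below 0.008 m and linear speed of clamp_ring below 0.02 m/s); the robot touches nothing.
It fails at once if the arm is raised instead of pushed down (value of joint hold_arm above 0.93 rad).
It fails at once if the driver is lifted or shoved (distance of driver from where it was at the start of the episode above 0.012 m).
It fails at once if the clamp ring is lifted or shoved (distance of clamp_ring from where it was at the start of the episode above 0.015 m).
It fails at once if a push button is pressed (value of joint any of go_button, stop_button above 0.003 m).
It fails at once if a magnet disc, the anvil weight, the screwdriver or the jar is moved (distance of any of anvil, magnet_disc1, magnet_disc2, screwdriver, flux_jar from where it was at the start of the episode above 0.02 m).
It also fails if it takes over 48 s, if anything falls off the work surface, if the arm or the gripper's body presses on something with over 40 N, if the wrist force passes 120 N, or if a joint passes its speed limit or range.

## Working session

There is one attempt and no reset: what is moved stays moved. The work goes in short steps, Python scripts to look and compute and a shell command to move; the robot and the scene stay as the last step left them, time stands still between calls to the robot, and variables do not carry over. Pictures are saved under pics/ and viewed, and the job is handed in when it is done.

```bash
mkdir -p pics; ls; python3 - <<'E'
from workcell import arm
import cv2,numpy as np
for n in("scene","top"):
    c=arm.capture(n); cv2.imwrite(f"pics/{n}0.png",c["image"][:,:,::-1]); np.savez(f"{n}0.npz",**c)
    print(n,c["mtx"].round(1).tolist(),c["T"].round(3).tolist())
o=arm.get_obs(); print({k:np.round(v,3) for k,v in o.items()})
E
```

```text
pics
scene [[498.3, 0.0, 320.1], [0.0, 498.3, 239.3], [0.0, 0.0, 1.0]] [[-0.136, 0.706, -0.695, 1.315], [0.991, 0.092, -0.1, 0.125], [-0.007, -0.702, -0.712, 0.835], [0.0, 0.0, 0.0, 1.0]]
top [[526.3, 0.0, 321.3], [0.0, 526.3, 238.6], [0.0, 0.0, 1.0]] [[0.009, -0.989, 0.145, 0.392], [-1.0, -0.006, 0.022, 0.0], [-0.021, -0.145, -0.989, 1.361], [0.0, 0.0, 0.0, 1.0]]
{'clock': np.float64(0.1), 'joint_positions': array([-1.563,  0.313,  1.498,  0.   ,  1.331, -0.223]), 'joint_velocities': array([ 0.001,  0.001, -0.001, -0.001,  0.001, -0.001]), 'joint_efforts': array([ 1.0000e-03, -4.1290e+01, -2.6014e+01, -0.0000e+00,  3.0000e-03,
       -0.0000e+00]), 'tool_pos': array([ 0.12 , -0.511,  0.231]), 'tool_rot': array([-0.001,  0.993,  0.115,  0.   ]), 'wrist_force': array([0.584, 0.416, 0.241]), 'moment': array([ 0.033,  0.059, -0.003]), 'width': np.float64(0.086)}
```

View pics/scene0.png

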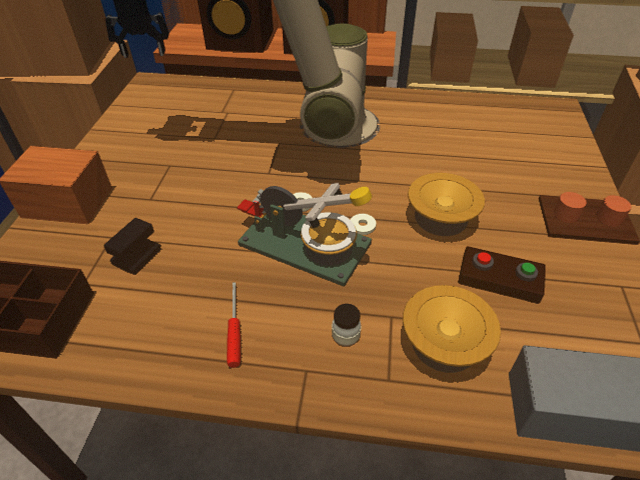

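View pics/top0.png

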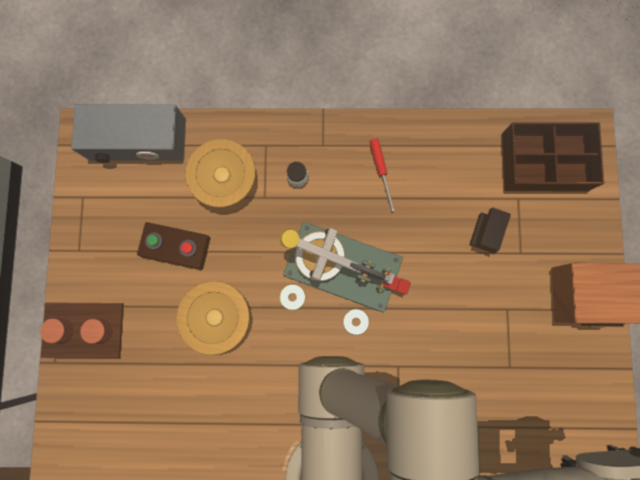

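The scene view shows the only jig at about (305,240), with the red pawl pad at (250,207) and the yellow pad at (361,197). In the top view the jig is at (343,267), red pad (398,286), yellow pad (290,239). The driver meant is the small one in the jig; the large gold ones at (221,173) and (213,318) are look-alikes.

```bash
cat > h.py <<'E'
import numpy as np,cv2
def pts(c,m):
    v,u=np.nonzero(m&(c["range_z"]>0)); z=c["range_z"][v,u]; K=c["mtx"]
    p=np.c_[(u-K[0,2])/K[0,0]*z,(v-K[1,2])/K[1,1]*z,z]
    return p@c["T"][:3,:3].T+c["T"][:3,3],u,v
def mask(c,lo,hi,box):
    hsv=cv2.cvtColor(c["image"],cv2.COLOR_RGB2HSV); m=cv2.inRange(hsv,lo,hi)>0
    b=np.zeros_like(m); x0,y0,x1,y1=box; b[y0:y1,x0:x1]=1; return m&b
E
python3 - <<'E'
import numpy as np,cv2
from h import *
for n,boxes in (("top",dict(red=(380,270,420,300),yel=(275,225,303,252),green=(275,215,410,315),)),("scene",dict(red=(230,190,268,220),yel=(340,180,380,215),green=(230,180,380,285)))):
    c=dict(np.load(n+"0.npz"))
    for k,b in boxes.items():
        lo,hi={"red":((0,150,60),(6,255,255)),"yel":((22,150,100),(32,255,255)),"green":((60,40,20),(100,255,120))}[k]
        if k=="red":
            m=mask(c,lo,hi,b)|mask(c,(174,150,60),(180,255,255),b)
        else: m=mask(c,lo,hi,b)
        p,u,v=pts(c,m)
        print(n,k,len(p),"px",u.mean().round(1),v.mean().round(1),"med",np.median(p,0).round(4),"min",p.min(0).round(3),"max",p.max(0).round(3))
        if k=="green":
            q=p[(p[:,2]>.008)&(p[:,2]<.024)]
            r=cv2.minAreaRect(q[:,:2].astype(np.float32)*1000); print(r, cv2.boxPoints(r).round(0).tolist())
    bx=(270,210,420,310) if n=="top" else (230,170,385,290)
    cv2.imwrite(f"pics/crop_{n}.png",cv2.resize(c["image"][bx[1]:bx[3],bx[0]:bx[2],::-1],None,fx=5,fy=5,interpolation=cv2.INTER_CUBIC))
E
```

```text
top red 250 px 398.6 285.2 med [ 0.4678 -0.1637  0.059 ] min [ 0.448 -0.188 -0.001] max [ 0.487 -0.124  0.069]
top yel 231 px 289.1 238.3 med [0.5607 0.0971 0.2082] min [0.542 0.08  0.197] max [0.579 0.115 0.219]<stdin>:11: RuntimeWarning: Mean of empty slice.
  ret = ret.dtype.type(ret / rcount)
  return _methods._mean(a, axis=axis, dtype=dtype,
  ret = um.true_divide(
Traceback (most recent call last):
ValueError: zero-size array to reduction operation minimum which has no identity
```

```bash
python3 - <<'E'
import numpy as np,cv2
from h import *
for n,boxes in (("top",dict(red=(380,270,420,300),yel=(275,225,303,252),green=(275,215,410,315),)),("scene",dict(red=(230,190,268,220),yel=(340,180,380,215),green=(230,180,380,285)))):
    c=dict(np.load(n+"0.npz"))
    for k,b in boxes.items():
        if k=="green": 
            p,u,v=pts(c,mask(c,(0,0,0),(180,255,255),b)); I=c["image"][v,u].astype(int)
            s=(I[:,1]>I[:,0]+6); p,u,v=p[s],u[s],v[s]
        else:
            lo,hi={"red":((0,150,60),(6,255,255)),"yel":((22,150,100),(32,255,255))}[k]
            m=mask(c,lo,hi,b)
            if k=="red": m|=mask(c,(174,150,60),(180,255,255),b)
            p,u,v=pts(c,m)
        print(n,k,len(p),"px",u.mean().round(1),v.mean().round(1),"med",np.median(p,0).round(4),"min",p.min(0).round(3),"max",p.max(0).round(3))
        if k=="green":
            q=p[(p[:,2]>.010)&(p[:,2]<.022)]
            r=cv2.minAreaRect(q[:,:2].astype(np.float32)*1000); print(r, cv2.boxPoints(r).round(0).tolist())
    bx=(270,210,420,310) if n=="top" else (230,170,385,290)
    cv2.imwrite(f"pics/crop_{n}.png",cv2.resize(c["image"][bx[1]:bx[3],bx[0]:bx[2],::-1],None,fx=5,fy=5,interpolation=cv2.INTER_CUBIC))
E
```

```text
top red 250 px 398.6 285.2 med [ 0.4678 -0.1637  0.059 ] min [ 0.448 -0.188 -0.001] max [ 0.487 -0.124  0.069]
top yel 231 px 289.1 238.3 med [0.5607 0.0971 0.2082] min [0.542 0.08  0.197] max [0.579 0.115 0.219]
top green 2541 px 354.9 272.5 med [ 0.4921 -0.0654  0.0165] min [ 0.407 -0.175  0.007] max [0.631 0.122 0.113]
((517.905029296875, -25.528717041015625), (269.0564880371094, 145.7827606201172), 70.38225555419922) [[404.0, -128.0], [541.0, -177.0], [632.0, 77.0], [494.0, 126.0]]
scene red 261 px 250.5 207.6 med [ 0.4788 -0.1608  0.0587] min [ 0.389 -0.216 -0.001] max [ 0.5   -0.126  0.097]
scene yel 247 px 360.8 194.9 med [0.5714 0.0993 0.2047] min [ 0.309  0.071 -0.001] max [0.586 0.117 0.214]
scene green 2101 px 295.8 249.0 med [ 0.5506 -0.0516  0.0148] min [ 0.437 -0.176  0.01 ] max [0.632 0.124 0.109]
((520.95361328125, -26.985824584960938), (273.1017150878906, 150.777099609375), 70.7010269165039) [[405.0, -131.0], [547.0, -181.0], [637.0, 77.0], [495.0, 127.0]]
```

View pics/crop_top.png

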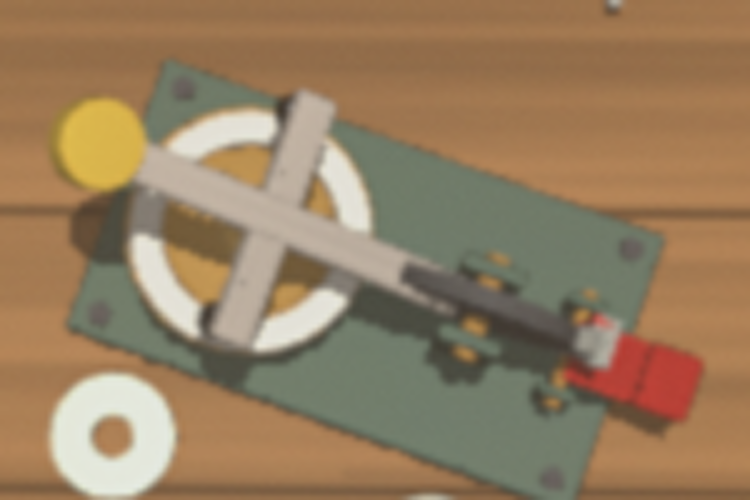

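View pics/crop_scene.png

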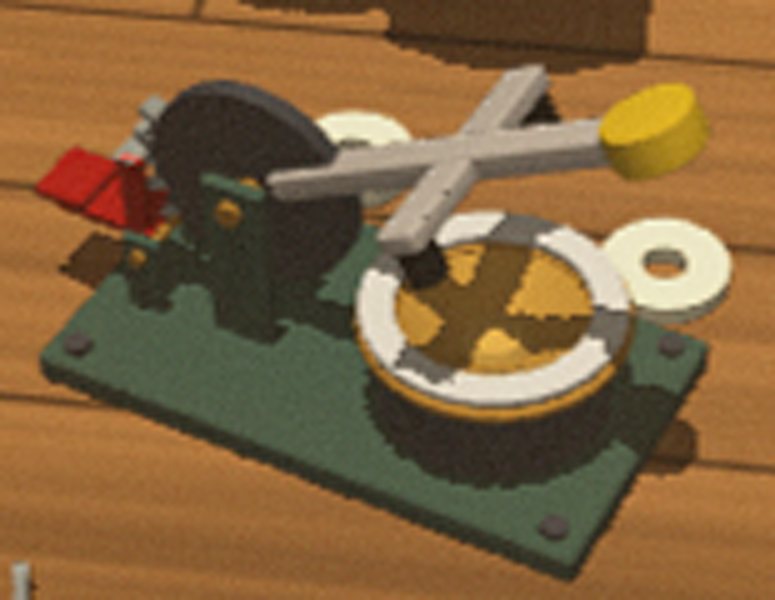

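The top crop confirms the jig: red thumb pad at the right end, yellow pad at upper left, and the rectangle fit of 269–273 × 146–151 mm matches 275 × 150. Next I take the jig frame, check it against the pads and work out the first move.

```bash
cat >> h.py <<'E'
from scipy.spatial.transform import Rotation as R
a=np.radians(70.55); ey=np.array([np.cos(a),np.sin(a),0]); ex=np.array([np.sin(a),-np.cos(a),0]); ez=np.array([0,0,1.])
O=np.array([.5195,-.0262,0])
def J(x,y,z): return O+ex*x+ey*y+ez*z
def toj(p): d=np.asarray(p)-O; return np.array([d@ex,d@ey,d@ez])
def rot(tilt): # tool x=jig y, tool y=jig x, z down; tilt leans body to jig -y
    return R.from_matrix(np.c_[ey,ex,-ez])*R.from_euler('y',tilt)
def delta(o,p,Rt):
    q=o["tool_rot"]; Rc=R.from_quat([q[1],q[2],q[3],q[0]])
    return (Rc.inv().apply(p-o["tool_pos"])*1000).round(1),(Rc.inv()*Rt).as_rotvec().round(3)
E
python3 - <<'E'
from h import *
from workcell import arm
c=dict(np.load("top0.npz"))
p,_,_=pts(c,mask(c,(0,150,60),(6,255,255),(380,270,420,300))); 
j=np.array([toj(x) for x in p]); s=(j[:,2]>.05)
print("red jig", np.percentile(j[s],[2,50,98],axis=0).round(3).tolist())
p,_,_=pts(c,mask(c,(22,150,100),(32,255,255),(275,225,303,252))); j=np.array([toj(x) for x in p]); print("yel",np.percentile(j,[2,50,98],axis=0).round(3).tolist())
for n,b in(("top",(290,225,350,290)),("scene",(295,205,360,260))):
    c=dict(np.load(n+"0.npz"));p,u,v=pts(c,mask(c,(0,0,170),(180,45,255),b)); p=p[(p[:,2]>.066)&(p[:,2]<.078)]
    (x,y),r=cv2.minEnclosingCircle((p[:,:2]*1000).astype(np.float32)); print(n,"ring",toj([x/1000,y/1000,.07]).round(4),2*r)
o=arm.get_obs(); print(delta(o,J(0,-.163,.12),rot(.25)), J(0,-.163,.12))
E
```

```text
red jig [[-0.018, -0.169, 0.052], [-0.005, -0.147, 0.059], [0.013, -0.113, 0.065]]
yel [[-0.019, 0.114, 0.199], [-0.002, 0.13, 0.208], [0.015, 0.146, 0.217]]
top ring [-0.0024  0.0608  0.07  ] 118.88593292236328
scene ring [-0.0004  0.0626  0.07  ] 121.36681365966797
(array([ 411.6, -243.1,  111.2]), array([ 0.124,  0.228, -0.995])) [ 0.46522359 -0.17989799  0.12      ]
```

Ring at jig (−1, 62) mm with 119–121 mm diameter, and the pads at the right heights, so the frame agrees within 2 mm. Moving over the pawl pad with the jaw shut.

```bash
python3 -m pendant '[[[100,-60,0,0.03,0.06,-0.25,0],[200,-120,20,0.06,0.11,-0.5,0],[300,-180,40,0.09,0.17,-0.75,0],[412,-243,70,0.124,0.228,-0.995,0],[412,-243,70,0.124,0.228,-0.995,0],[412,-243,70,0.124,0.228,-0.995,0],[412,-243,70,0.124,0.228,-0.995,0],[412,-243,70,0.124,0.228,-0.995,0],[412,-243,70,0.124,0.228,-0.995,0],[412,-243,70,0.124,0.228,-0.995,0],[412,-243,70,0.124,0.228,-0.995,0],[412,-243,70,0.124,0.228,-0.995,0]]]'
python3 - <<'E'
from h import *
from workcell import arm
o=arm.get_obs(); print(toj(o["tool_pos"]),o["width"],delta(o,J(-.001,-.160,.075),rot(.25)),delta(o,J(-.001,-.160,.040),rot(.25)))
c=arm.capture("scene"); cv2.imwrite("pics/s1.png",cv2.resize(c["image"][100:300,150:450,::-1],None,fx=2.6,fy=2.6))
E
```

```text
clock: 1.6
tool_pos: [0.4652, -0.1811, 0.1615]
tool_rot: [-0.071, 0.811, 0.572, 0.102]
wrist_force: [0.4, 0.2, -0.6]
width: -0.0003
[ 0.00039022 -0.164093    0.16149866] -0.0003394442866371353 (array([-17.3,  -1.5,  84.8]), array([ 0.001,  0.001, -0.001])) (array([-25.9,  -1.5, 118.8]), array([ 0.001,  0.001, -0.001]))
```

View pics/s1.png

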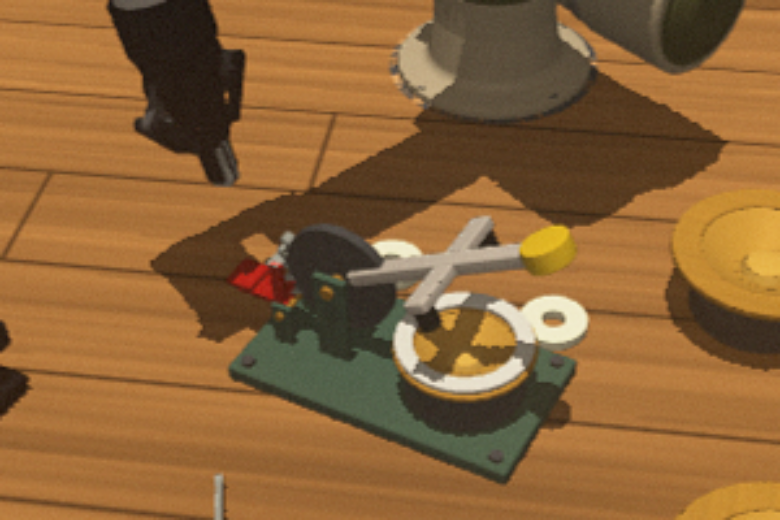

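The shut gripper stands over the red pad (258,278 in the crop), leaning away from the wheel. Descending and pressing in small steps.

```bash
python3 -m pendant '[[[-6,-1.5,40,0,0,0,0],[-17,-1.5,80,0,0,0,0],[-17,-1.5,85,0,0,0,0],[-19,-1.5,92,0,0,0,0],[-20,-1.5,97,0,0,0,0],[-21,-1.5,101,0,0,0,0],[-22,-1.5,105,0,0,0,0],[-23,-1.5,109,0,0,0,0],[-24,-1.5,112,0,0,0,0],[-25,-1.5,114,0,0,0,0],[-25,-1.5,114,0,0,0,0]]]'
python3 - <<'E'
from h import *
from workcell import arm
o=arm.get_obs(); print(toj(o["tool_pos"]),o["wrist_force"])
c=arm.capture("scene"); cv2.imwrite("pics/s2.png",cv2.resize(c["image"][150:290,210:390,::-1],None,fx=4,fy=4))
E
```

```text
clock: 3.02
tool_pos: [0.4654, -0.1759, 0.0445]
tool_rot: [-0.072, 0.81, 0.573, 0.102]
wrist_force: [1.2, -0.8, 2.6]
width: -0.0006
[-0.00114262 -0.15914607  0.04445443] [ 1.18893728 -0.77406577  2.62517126]
```

View pics/s2.png

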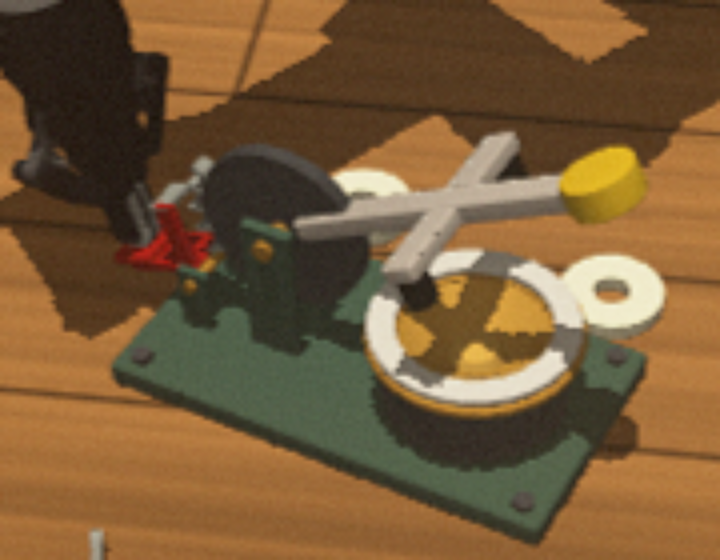

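The pad (150,255 in the crop) is down and the nose has left the wheel. The force is only 3 N, so I press on until the stop shows up in the force.

```bash
python3 -m pendant '[[[-0.5,0,2,0,0,0,0],[-0.5,0,2,0,0,0,0],[-0.7,0,3,0,0,0,0],[-0.7,0,3,0,0,0,0]]]'
```

```text
clock: 3.58
tool_pos: [0.4658, -0.176, 0.0433]
tool_rot: [-0.072, 0.81, 0.573, 0.102]
wrist_force: [-5.9, 2.0, 24.4]
width: -0.0001
```

The force rose to 24 N at z 43 mm, which is the stop. Backing off along the tool axis.

```bash
python3 -m pendant '[[[0,0,-15,0,0,0,0],[0,0,-60,0,0,0,0],[0,0,-120,0,0,0,0],[0,0,-180,0,0,0,0],[0,0,-200,0,0,0,0],[0,0,-200,0,0,0,0],[0,0,-200,0,0,0,0]]]'
python3 - <<'E'
from h import *
from workcell import arm
for n,b in(("scene",(210,150,390,290)),("top",(270,210,450,345))):
    c=arm.capture(n); cv2.imwrite(f"pics/{n}3.png",cv2.resize(c["image"][b[1]:b[3],b[0]:b[2],::-1],None,fx=4,fy=4)); np.savez(f"{n}3.npz",**c)
c=dict(np.load("scene3.npz"))
for n,b in(("top",(275,225,303,252)),("scene",(340,180,380,215))):
    c=dict(np.load(n+"3.npz"));p,u,v=pts(c,mask(c,(22,150,100),(32,255,255),b)); j=np.array([toj(x) for x in p]); j=j[j[:,2]>.15]
    print(n,np.percentile(j,[2,50,98],axis=0).round(3).tolist(), u.mean(),v.mean())
for y in (0.46,.49,.52): print(y,-60+215*np.cos(y)-12*np.sin(y),95+215*np.sin(y)+12*np.cos(y))
o=arm.get_obs(); print(toj(o["tool_pos"]),delta(o,J(-.001,.133,.24),rot(0)),delta(o,J(-.001,-.02,.30),rot(0.1)))
E
```

```text
clock: 4.45
tool_pos: [0.4485, -0.2219, 0.234]
tool_rot: [-0.073, 0.81, 0.573, 0.101]
wrist_force: [-0.2, 0.5, -0.2]
width: 0.0001
top [[-0.019, 0.113, 0.198], [-0.002, 0.13, 0.208], [0.014, 0.146, 0.217]] 289.1163793103448 238.41379310344828
scene [[-0.016, 0.113, 0.194], [0.007, 0.136, 0.205], [0.02, 0.151, 0.214]] 360.75 195.0859375
0.46 127.32390968440168 201.20147296789304
0.49 124.0540539431222 206.77256026012043
0.52 120.61856197656988 212.2430597925352
[-0.00161849 -0.20812179  0.23405117] (array([332. ,   0.7,  78.7]), array([-0.002, -0.25 , -0.   ])) (array([198.6,   0.5, -17.3]), array([-0.002, -0.15 , -0.   ]))
```

View pics/scene3.png

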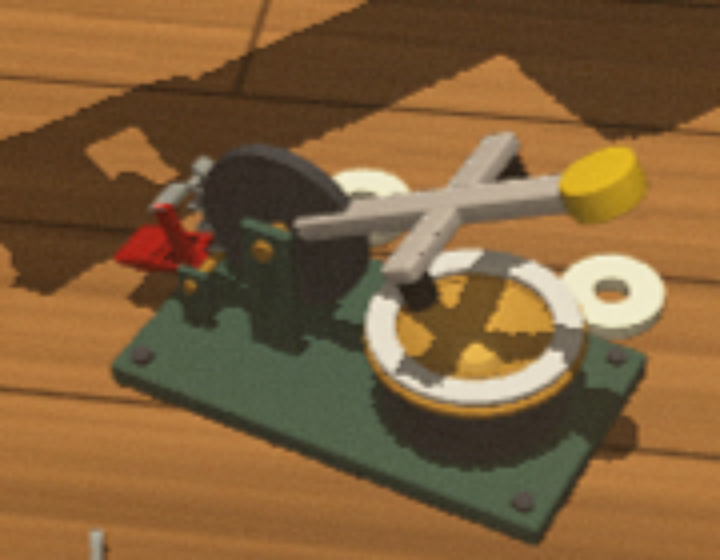

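View pics/top3.png

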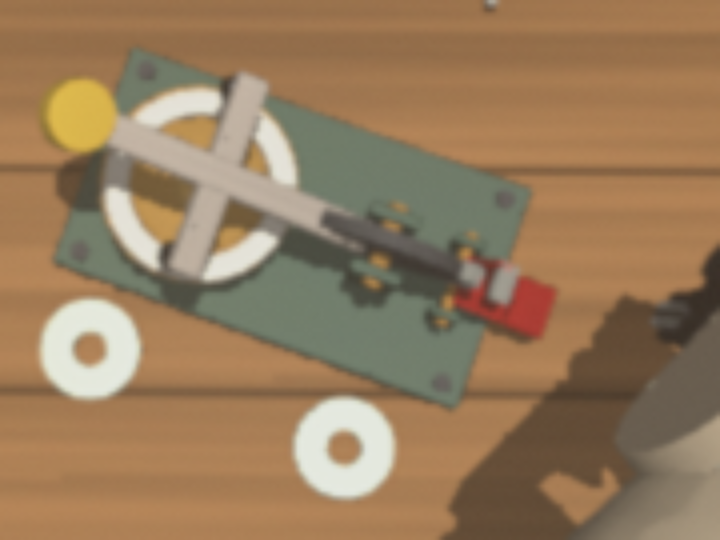

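The pawl stays free: there is a gap between the nose and the wheel in both views (top crop at 500,285). The arm is still up at about 0.49 rad. Next come the approach and the arc for pushing the yellow pad, keeping the 0.25 tilt as a compromise between the pad's start and end tilt.

```bash
python3 - <<'E'
from h import *
from workcell import arm
o=arm.get_obs()
print(delta(o,J(-.0015,-.1,.30),rot(.25)),delta(o,J(-.0015,.128,.26),rot(.25)))
o=dict(o); q=rot(.25).as_quat(); o["tool_rot"]=np.r_[q[3],q[:3]]; o["tool_pos"]=J(-.0015,.128,.26)
for t in (.56,.5,.4,.3,.2,.1,.05,0,-.02):
    print(t,delta(o,J(-.0015,-.0585+.215*np.cos(t)-.012*np.sin(t),.095+.215*np.sin(t)+.012*np.cos(t)),rot(.25))[0])
E
python3 -m pendant '[[[30,0,-30,0,0,0,0],[88,0,-91,0,0,0,0],[150,0,-66,0,0,0,0],[210,0,-40,0,0,0,0],[270,0,-10,0,0,0,0],[319,0,40,0,0,0,0],[319,0,58,0,0,0,0],[319,0,58,0,0,0,0],[319,0,58,0,0,0,0],[319,0,58,0,0,0,0]]]'
python3 - <<'E'
from h import *
from workcell import arm
o=arm.get_obs(); print(toj(o["tool_pos"]),o["wrist_force"])
E
```

```text
(array([121.1,  -0. , -37.1]), array([-0.002, -0.   , -0.   ])) (array([3.321e+02, 1.000e-01, 5.810e+01]), array([-0.002, -0.   , -0.   ]))
0.56 [-20.4   0.   36.7]
0.5 [-16.2   0.   48.9]
0.4 [-10.7   0.   69.7]
0.3 [-7.4  0.  91. ]
0.2 [ -6.2   0.  112.5]
0.1 [ -7.1   0.  134. ]
0.05 [ -8.4   0.  144.7]
0 [-10.2   0.  155.3]
-0.02 [-11.1   0.  159.5]
clock: 5.8
tool_pos: [0.557, 0.0814, 0.2587]
tool_rot: [-0.071, 0.81, 0.572, 0.102]
wrist_force: [0.0, -0.4, -0.3]
width: -0.0001
[-0.00042189  0.11391032  0.25872865] [ 0.04495052 -0.39360029 -0.33612248]
```

```bash
python3 -m pendant '[[[-3,0,38,0,0,0,0],[-3,0,48,0,0,0,0],[-1,0,56,0,0,0,0],[1,0,64,0,0,0,0],[3,0,72,0,0,0,0],[4,0,80,0,0,0,0],[6,0,88,0,0,0,0],[6,0,96,0,0,0,0],[7,0,104,0,0,0,0],[7,0,112,0,0,0,0],[7,0,119,0,0,0,0],[6,0,126,0,0,0,0],[6,0,132,0,0,0,0],[5,0,137,0,0,0,0],[5,0,141,0,0,0,0],[5,0,141,0,0,0,0]]]'
python3 - <<'E'
from h import *
from workcell import arm
o=arm.get_obs(); print(toj(o["tool_pos"]),o["wrist_force"])
c=arm.capture("scene"); cv2.imwrite("pics/s4.png",cv2.resize(c["image"][150:290,210:390,::-1],None,fx=4,fy=4))
E
```

```text
clock: 7.8
tool_pos: [0.5698, 0.1197, 0.1219]
tool_rot: [-0.072, 0.81, 0.573, 0.101]
wrist_force: [-0.7, 0.1, -0.0]
width: 0.0001
[-0.00115745  0.1542705   0.12186811] [-0.74400346  0.05537167 -0.03230267]
```

View pics/s4.png

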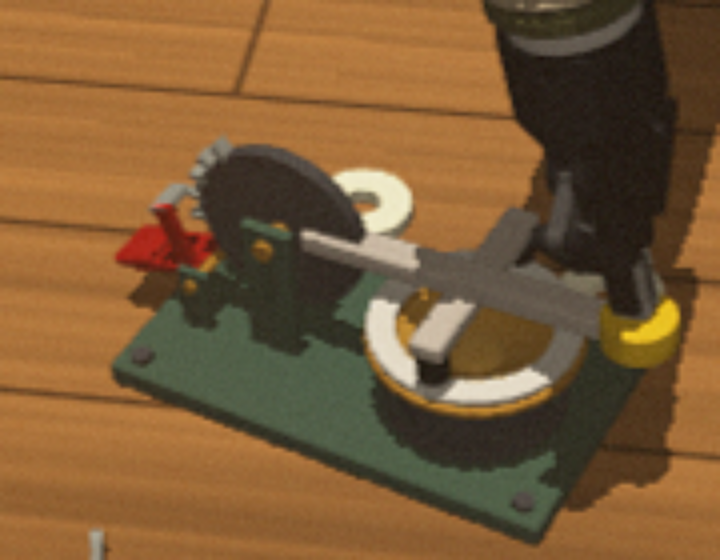

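The fingers sit on the yellow pad (640,320) and the arm is almost down, with the ring undisturbed. Creeping the last 12 mm.

```bash
python3 -m pendant '[[[-0.5,0,3,0,0,0,0],[-1,0,6,0,0,0,0],[-1.5,0,8,0,0,0,0],[-2,0,10,0,0,0,0],[-2,0,11,0,0,0,0],[-2,0,11,0,0,0,0]]]'
```

```text
clock: 8.6
tool_pos: [0.5703, 0.1205, 0.1111]
tool_rot: [-0.071, 0.81, 0.573, 0.101]
wrist_force: [0.0, 0.5, 0.7]
width: 0.0001
```

```bash
python3 -m pendant '[[[0,0,1,0,0,0,0],[-0.5,0,2,0,0,0,0],[-0.5,0,2,0,0,0,0]]]'; python3 -m pendant '[[[0,0,1,0,0,0,0],[-0.5,0,2,0,0,0,0],[-0.5,0,2,0,0,0,0]]]'
```

```text
clock: 8.98
tool_pos: [0.5703, 0.1205, 0.109]
tool_rot: [-0.071, 0.81, 0.573, 0.102]
wrist_force: [0.5, 1.2, 0.6]
width: 0.0003
clock: 9.35
tool_pos: [0.5704, 0.1206, 0.1074]
tool_rot: [-0.071, 0.81, 0.573, 0.102]
wrist_force: [-0.7, 0.9, 4.8]
width: -0.0005
```

```bash
python3 -m pendant '[[[0,0,1,0,0,0,0],[0,0,1,0,0,0,0],[0,0,1,0,0,0,0]]]'; python3 -m pendant '[[[0,0,1,0,0,0,0],[0,0,1,0,0,0,0],[0,0,1,0,0,0,0]]]'
```

```text
clock: 9.72
tool_pos: [0.5705, 0.1207, 0.1072]
tool_rot: [-0.071, 0.81, 0.573, 0.102]
wrist_force: [-5.1, -1.0, 11.2]
width: 0.0003
clock: 10.1
tool_pos: [0.5706, 0.1207, 0.107]
tool_rot: [-0.071, 0.81, 0.573, 0.102]
wrist_force: [-8.8, -2.2, 18.2]
width: -0.0003
```

The pad has stopped at 107 mm and the force is climbing to 18 N with no further travel, so the feet are on the ring. Backing off upward.

```bash
python3 -m pendant '[[[0,0,-3,0,0,0,0],[0,0,-15,0,0,0,0],[0,0,-60,0,0,0,0],[0,0,-120,0,0,0,0],[0,0,-170,0,0,0,0],[-60,0,-190,0,0,0,0],[-120,0,-200,0,0,0,0],[-180,0,-200,0,0,0,0],[-240,0,-200,0,0,0,0],[-240,0,-200,0,0,0,0],[-240,0,-200,0,0,0,0]]]'
python3 - <<'E'
from h import *
from workcell import arm
o=arm.get_obs(); print(o["wrist_force"].round(2),toj(o["tool_pos"]).round(3))
for n,b in(("scene",(210,150,390,290)),("top",(270,210,450,345))):
    c=arm.capture(n); cv2.imwrite(f"pics/{n}5.png",cv2.resize(c["image"][b[1]:b[3],b[0]:b[2],::-1],None,fx=4,fy=4)); np.savez(f"{n}5.npz",**c)
    c0=dict(np.load(n+"0.npz"))
    p,u,v=pts(c,mask(c,(22,150,100),(32,255,255),(275,225,303,260) if n=="top" else (350,200,400,250)));j=np.array([toj(x) for x in p])
    print(n,"yel",np.percentile(j,[2,50,98],axis=0).round(3).tolist())
    bb=(290,225,350,290) if n=="top" else (295,205,360,260)
    for cc in(c0,c):
        p,u,v=pts(cc,mask(cc,(0,0,120),(180,45,255),bb)); p=p[(p[:,2]>.066)&(p[:,2]<.078)]
        (x,y),r=cv2.minEnclosingCircle((p[:,:2]*1000).astype(np.float32)); print(n,"ring",toj([x/1000,y/1000,.07]).round(4),2*r)
    cc=c
E
```

```text
clock: 11.48
tool_pos: [0.4766, -0.1446, 0.2403]
tool_rot: [-0.071, 0.81, 0.573, 0.102]
wrist_force: [-0.1, 0.2, 0.2]
width: -0.0005
[-0.07  0.23  0.23] [-0.001 -0.126  0.24 ]
scene yel [[-0.018, 0.139, 0.086], [0.003, 0.159, 0.104], [0.02, 0.177, 0.107]]
scene ring [-0.0004  0.0626  0.07  ] 121.36681365966797
scene ring [-0.0004  0.0618  0.07  ] 119.794189453125
top yel [[-0.019, 0.141, 0.1], [-0.001, 0.157, 0.106], [0.016, 0.174, 0.111]]
top ring [-0.0029  0.06    0.07  ] 119.81137084960938
top ring [-0.0024  0.06    0.07  ] 119.52677154541016
```

View pics/scene5.png

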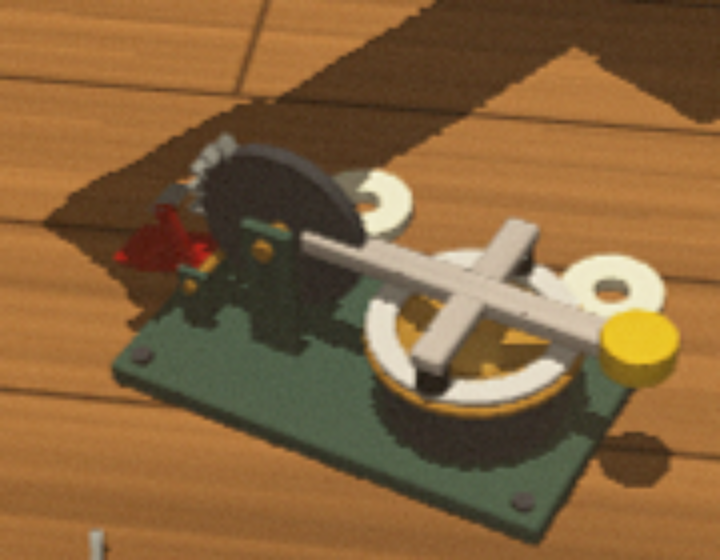

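View pics/top5.png

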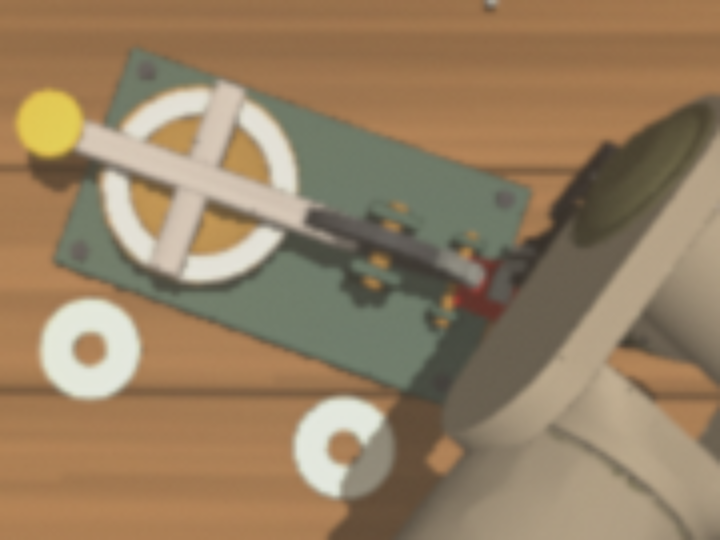

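The feet rest on the ring (435,378 in the scene crop), and the yellow pad is level at 104–107 mm where 107 is expected. The ring is within 1 mm of its start, the discs look unmoved and the gripper is clear at 240 mm. Handing in.

```bash
python3 -c "
from workcell import arm
print(arm.close_job())"
```

```text
the job is handed in; nothing more can be done
None
```

I pressed the pawl's red thumb pad to its stop, pushed the arm down until both feet rested on the ring, moved clear and handed the job in at about 11.5 s. No verdict was reported.

- **Pawl:** the force rose to 24 N with the pad 43 mm above the table, as expected at the stop. The arm was still raised at about 0.49 rad, and afterwards the pictures showed the nose clear of the teeth.
- **Arm:** I pushed the yellow pad along its arc with the fingers shut. It stopped at 107 mm, with the force climbing to 18 N and no further travel. After backing off, both views showed it level, at 104–106 mm against the 107 mm expected.
- **Ring and surroundings:** the ring's measured centre shifted by no more than about 1 mm in either view. The discs looked unmoved by eye. I did not measure the driver separately, and I did not re-check the anvil, screwdriver, jar or buttons, but the gripper went nowhere near the last three and passed the anvil well above it.
- **Robot at the end:** it was free of contact, with the tool at 240 mm and about 0.3 N at the wrist.

One slip: I typed 319 mm instead of 332 mm for one approach move above the arm. I corrected it in the next move, before touching the pad.

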